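# Load the slide rack past the spring gate of the viewing chute

## Task

Load the blue slide rack into the viewing station: press the orange gate plate beside the chute right down with one fingertip so that the red gate blade drops out of the way, and while that finger keeps it down, push the rack along the chute with the other fingertip, past the gate, until it is fully home against the black end stop. Then let go so that the gate springs up again behind the rack. Only push the rack, never lift or tip it, and leave the bottle, jar, stone and slide box where they are.

Things in the scene. Friction and masses are not known exactly. Their poses are not given: they have to be found in the camera images.
- chute: White fixed loading chute, open-topped channel. Origin on the bench under the channel's middle line; x = direction in which the rack is pushed, y to the left of that, z up. Channel floor at z = 34 mm, x from -170 (open end) to +164 mm, inside width 92 mm (y -46 to +46); aluminium side walls 5 mm thick, tops at z = 56 mm. The orange gate plate lies beyond the -y wall.
- home (a point): Centre of the pale viewing disc on the channel floor (chute x = +106, y = 0, z = 34 mm): where the rack's origin is when fully home. The face of the black end stop, 22 mm high, is 50 mm further along chute x (x = +156 mm).
- gate_slot (a point): On the channel floor (chute x = +40, y = 0, z = 34 mm): the slot into which the red blade drops. The blade, 12 mm thick, crosses the channel at chute x = +34 to +46 mm, from the wall at y = -46 to y = 0 mm, coming through that wall.
- gate (a joint): Sprung gate hinge (rad): 0 = up, blade top 14 to 28 mm above the channel floor, blocking the rack; 0.30 = plate fully down on its stop, blade 10 mm under the floor (under it from 0.23 on). Hinge line along chute x at chute y = -125, z = 43.5 mm, rail and knuckles up to z = 49 mm. Pressing mid-plate takes about 4 N at first, 8 N at the bottom. Pushing the rack on the blade does not open it.
- gate_plate: Orange plate with red blade. Origin on the hinge line at chute x = 0; axes parallel to the chute's at joint 0. Plate 5 mm thick, chute x from -150 to +60 mm, chute y from -119 to -56 mm. Gate up: it slopes up towards the channel by 0.30 rad. Fully down: level, top face at z = 46 mm (12 mm above the channel floor, 10 mm below the wall tops). A fingertip may slide along it while pressing.
- plate_mid (a point): Middle of the orange plate's top face (37 mm from the hinge line, chute x = -45 mm); moves with the plate.
- rack: Blue open slide rack with three glass slides, loose in the chute: 100 mm long (its x, along the chute), 86 mm wide, 30 mm high, 0.15 to 0.31 kg. Origin: centre of its underside. The rear face to push on is a plain upright wall at its x = -50 mm, full width and height. Fully home its origin is at chute x = +106 mm, its rear 10 mm past the blade.
- oil: Amber bottle with black cap, 32 mm diameter, 75 mm high, standing on the bench; bystander, origin under its centre.
- jar: Clear jar with white lid, 54 mm diameter, 55 mm high, standing on the bench; bystander, origin under its centre.
- stone: Brown rock sample, about 75 mm across, 42 mm high; bystander, origin under its centre.
- slidebox: Green closed slide box 85 x 60 x 34 mm; bystander, origin under its centre.

How it is judged:
On the way, in this order (a step that is already met when the one before it is completed fails the run):
1. the rack's front is crossing the gate while the fingers press the gate plate down and push the rack (x of rack in the frame of chute between -0.008 and 0.035 m and value of joint gate above 0.2 rad and contact force between the fingers and gate_plate above 0.3 N and contact force between the fingers and rack above 0.05 N), for 0.05 s.
2. the rack's rear is nearing the gate and a finger still presses the gate plate down (x of rack in the frame of chute between 0.05 and 0.092 m and value of joint gate above 0.2 rad and contact force between the fingers and gate_plate above 0.3 N), for 0.05 s.
At the end, for the whole second after the job is handed in: The rack rests flat on the channel floor within 5 mm of its home place against the end stop, at rest, and the gate has sprung up again behind it (joint below 0.05 rad) (x of rack in the frame of chute between 0.101 and 0.109 m and y of rack in the frame of chute between -0.008 and 0.008 m and z of rack in the frame of chute between 0.031 and 0.037 m and angle between rack's own z axis and vertical below 0.05 rad and value of joint gate below 0.05 rad and linear speed of rack below 0.01 m/s); the robot touches nothing.
It fails at once if the rack is lifted (10 mm) or tipped (0.2 rad) (z of rack in the frame of chute above 0.044 m or angle between rack's own z axis and vertical above 0.2 rad).
It fails at once if a bystander is moved by more than 25 mm (distance of any of oil, jar, stone, slidebox from where it was at the start of the episode above 0.025 m).
It also fails if it takes over 38 s, if anything falls off the work surface, if the arm or the gripper's body presses on something with over 40 N, if the wrist force passes 120 N, or if a joint passes its speed limit or range.

## Robot

A 7-joint arm with a two-finger parallel gripper is mounted at the origin on the work surface. World frame = base frame: x ahead of the robot, y to its left, z up, the work surface at z = 0. Lengths are in m, angles in rad, forces in N, time in s.
With the tool pointing down it reaches from about 0.4 to 0.875 m from the base axis. Payload 19.3 kg.
Tool frame: the origin (TCP) lies at the very end of the fingers, on their centre line; the grasp point (between the pads) lies 19 mm behind it; z points along the fingers, y is the direction in which the jaws open and shut (so a half turn about z gives the same grasp; the last joint's range is limited). The gripper opens to 85 mm and grips with 20 to 120 N. Pads are 22 mm wide; open, the fingers measure 114 mm over their backs; the gripper's body (76 mm by 85 mm) begins 54 mm behind the grasp point. The pads swing forward as they close: fully open they stand 13 mm farther back than shut.
Start: joints at [1.121, 0.521, -0.036, 1.599, 0.021, 1.021, -0.113], TCP at [0.232, -0.58, 0.231] pointing down, gripper open.
Joint ranges: [-2.91, 2.91], [-0.3, 2.13], [-1.5, 1.42], [0.17, 2.43], [-1.26, 4.41], [0.16, 1.93], [-2.52, 2.52]. Speed limits (rad/s): [1.89, 1.89, 2.39, 2.39, 3.01, 3.01, 3.01].

## Interface

Orientations are given as [roll, pitch, yaw] about the fixed x, y, z axes, in that order (R = Rz(yaw) Ry(pitch) Rx(roll)).
In Python, from workcell import telemetry, imaging, ticket gives the robot as it stands.
- The arm moves only by the tool carry_out, never from a script. Its argument "series" is a list of rows, each a list of 7 numbers: the shift along the tool's x, y, z in m, then the turn, a rotation vector about the tool's x, y, z in rad, then the closure in counts, from 0 (fully open) to 255 (shut). In form: [[tx, ty, tz, ax, ay, az, jaw], ...]. A call has 1 to 10 rows; each row is the pose to reach, as a shift and turn from the pose commanded when the call began, along the tool's axes at that moment; what a row does not reach only later rows make up. A row lasts 1/8 s, in which the tool goes at most 62.5 mm and 10.7 degrees, less where a joint would pass 70% of its speed; a pose out of reach is approached as far as the arm can. A call with a gripper value outside its range is refused whole. The fingers move at their own pace and stop on an object; "force" is the grip in N (left out, the last holds). Time passes only in rows, so rows that repeat a pose let the fingers close. It gives the time, the measured TCP pose, the force and the opening at its end, in the units of the state.
- telemetry.observe(): the state, without advancing time (a new reading comes with each control period).
- imaging.grab_frame(name): name is "side" or "top"; returns (picture, depth): 480x640x3 uint8, blue, green, red; 480x640 float32, m along the optical axis (not along the pixel's ray), 0 where there is no reading.
- imaging.camera_info(name): a dict with "mtx" (3x3 intrinsics, pixels), "dist_coeffs" ([k1, k2, p1, p2, k3] as OpenCV has them; the pictures are not rectified), "extrinsics" (4x4, takes a point from camera to world coordinates). Camera axes: x right, y down, z forward; pixel columns grow to the right and rows downward; lengths in m; the calibration is good to about 2 mm. A picture is of the moment at which its call begins. camera_info takes no time and is no camera call.
- ticket.job_done(): hands the job in, once; it reports no verdict.
The state is a dict: "clock": time; "qpos": joint angles; "qd": joint speeds; "joint_efforts": joint torques, N m; "position": TCP position; "tool_rot": TCP orientation; "force": force on the tool from outside, world axes, zero at the start; "moment": the same for the moment, N m; "grip_width": finger opening in m.
Only numpy, scipy, OpenCV 4.12 (cv2) and the standard library are available. Lean on these libraries where they do the work, as an engineer would, in place of code of your own. Each camera call takes 0.05 s, during which the arm holds its last target.

## Working session

There is one attempt and no reset: what is moved stays moved. The work goes in short steps, Python scripts to look and compute and a tool call to move; the robot and the scene stay as the last step left them, time stands still between calls to the robot, and variables do not carry over. Pictures are saved under pics/ and viewed, and the job is handed in when it is done.

Besides the shell and the picture viewer there is one more tool, called after "Request:" as name(argument=value, ...), one argument or row to a line, values as JSON. carry_out: Moves the arm, as the interface text tells. Its arguments: {"type":"object","properties":{"series":{"type":"array"},"force":{"type":"number"}},"required":["series"]}

```bash
ls; mkdir -p pics; python3 - <<'E'
from workcell import telemetry, imaging
import cv2
print(telemetry.observe())
for n in("side","top"):
    p,d=imaging.grab_frame(n); cv2.imwrite(f"pics/{n}0.png",p)
    import numpy as np; np.save(f"pics/{n}0.npy",d)
    print(imaging.camera_info(n))
E
```

```text
pics
{'clock': 0.0, 'qpos': array([ 1.12079921,  0.52203802, -0.03637535,  1.59999372,  0.02119478,
        1.02107682, -0.11277406]), 'qd': array([ 0.0008796 , -0.00053704, -0.00017396, -0.00068948,  0.00134756,
        0.00202861,  0.00026233]), 'joint_efforts': array([-8.72481523e-04, -9.27105474e+01,  1.97957575e+00, -3.69917858e+01,
        1.78499072e-02,  8.30627483e-03,  4.93148161e-05]), 'position': array([ 0.23157963, -0.58015947,  0.23071534]), 'tool_rot': array([-3.14046235e+00,  5.13310147e-05,  3.79851690e-01]), 'force': array([-0.86646958,  0.18501911,  0.20452256]), 'moment': array([ 0.03813443, -0.02136239,  0.02336764]), 'grip_width': 0.0850584451153612}
{'mtx': array([[560.3327294 ,   0.        , 332.64276766],
       [  0.        , 560.3327294 , 234.80627284],
       [  0.        ,   0.        ,   1.        ]]), 'dist_coeffs': array([-0.18187622,  0.        ,  0.        ,  0.        ,  0.        ]), 'extrinsics': array([[ 0.9684775 , -0.13872138,  0.20690025,  0.40829863],
       [-0.24824139, -0.60641691,  0.75540369, -0.65761952],
       [ 0.02067717, -0.78295269, -0.62173752,  0.62496503],
       [ 0.        ,  0.        ,  0.        ,  1.        ]])}
{'mtx': array([[591.06199493,   0.        , 319.46012193],
       [  0.        , 591.06199493, 247.07837799],
       [  0.        ,   0.        ,   1.        ]]), 'dist_coeffs': array([-0.09824299,  0.        ,  0.        ,  0.        ,  0.        ]), 'extrinsics': array([[-0.02455013, -0.99296165,  0.11586396,  0.51237104],
       [-0.99969662,  0.02415377, -0.00482386,  0.03640231],
       [ 0.00199135, -0.11594723, -0.99325338,  0.93797883],
       [ 0.        ,  0.        ,  0.        ,  1.        ]])}
```

View pics/side0.png

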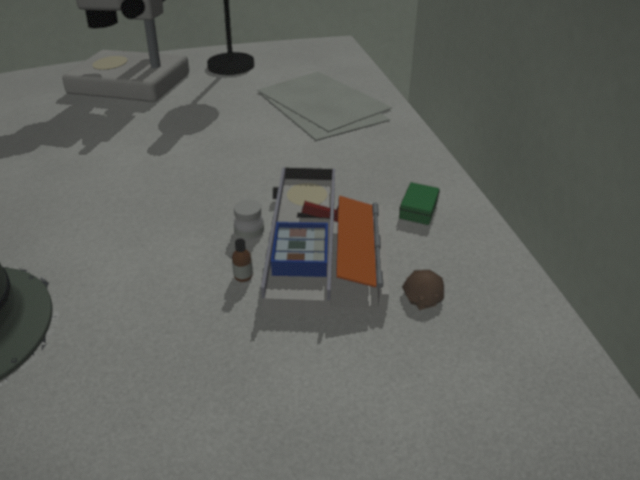

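View pics/top0.png

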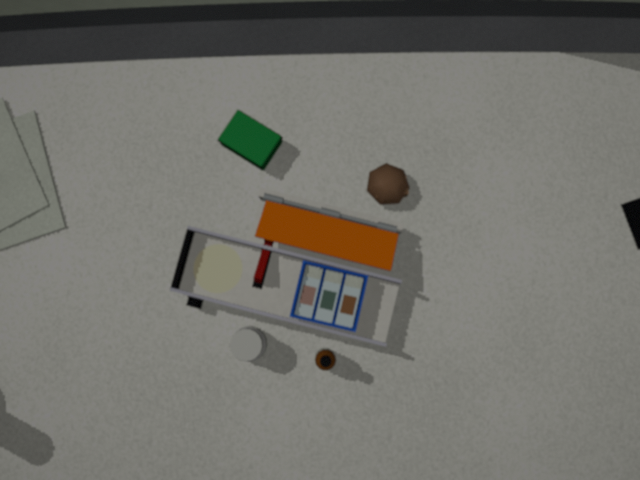

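The side view shows the chute, with the blue rack near (300,249), the orange plate near (357,240) and the red blade near (320,211). In the top view the rack is at (330,296), the plate at (327,236) and the end stop at (183,260). The rack gets pushed to image left, which is about world +y. The stone is at (388,184), the box at (250,139), the bottle at (326,359) and the jar at (249,344).

```bash
cat > h.py <<'E'
import cv2,numpy as np
from workcell import imaging
def ray(n,uv,z):
    c=imaging.camera_info(n);E=c["extrinsics"]
    p=cv2.undistortPoints(np.float64(uv).reshape(-1,1,2),c["mtx"],c["dist_coeffs"]).reshape(-1,2)
    d=np.c_[p,np.ones(len(p))]@E[:3,:3].T;o=E[:3,3]
    z=np.broadcast_to(z,len(p))
    return o+d*((z-o[2])/d[:,2])[:,None]
def proj(n,P):
    c=imaging.camera_info(n);T=np.linalg.inv(c["extrinsics"])
    r,_=cv2.Rodrigues(T[:3,:3]);return cv2.projectPoints(np.float64(P),r,T[:3,3],c["mtx"],c["dist_coeffs"])[0].reshape(-1,2)
def mask(p,col):
    h=cv2.cvtColor(p,cv2.COLOR_BGR2HSV)
    lo,hi={"orange":((7,180,110),(16,255,255)),"blue":((105,120,60),(130,255,255)),"disc":((22,35,110),(38,255,255))}[col]
    m=cv2.inRange(h,lo,hi);k,l,s,c=cv2.connectedComponentsWithStats(m)
    i=1+s[1:,4].argmax();return np.uint8(l==i)*255,c[i],s[i]
def quad(m):
    c=max(cv2.findContours(m,0,2)[0],key=cv2.contourArea)
    h=cv2.convexHull(c)
    for e in np.arange(1,15,.5):
        q=cv2.approxPolyDP(h,e,True)
        if len(q)==4:return q.reshape(4,2).astype(float)
    return cv2.boxPoints(cv2.minAreaRect(c))
E
python3 - <<'E'
from h import *
for n in("top","side"):
    p=cv2.imread(f"pics/{n}0.png")
    for c in("orange","blue","disc"):
        m,ce,s=mask(p,c);print(n,c,quad(m).tolist(),ce.round(1),s)
        p[cv2.Canny(m,50,100)>0]=(255,255,255) if c!="disc" else (0,255,0)
    a=p[170:400,150:450] if n=="top" else p[140:330,220:460]
    cv2.imwrite(f"pics/{n}_m.png",cv2.resize(a,None,fx=2.5,fy=2.5))
E
```

```text
top orange [[266.0, 202.0], [397.0, 234.0], [390.0, 268.0], [256.0, 235.0]] [327.3 235. ] [ 256  201  142   69 5083]
top blue [[304.0, 260.0], [367.0, 276.0], [355.0, 330.0], [291.0, 315.0]] [329.3 294.5] [291 260  77  71 792]
top disc [[224.0, 245.0], [240.0, 275.0], [211.0, 291.0], [197.0, 268.0]] [218.4 268.4] [ 196  245   46   48 1697]
side orange [[373.0, 280.0], [338.0, 274.0], [341.0, 224.0], [370.0, 237.0]] [354.1 254. ] [338 219  37  64 953]
side blue [[326.0, 224.0], [324.0, 275.0], [273.0, 274.0], [277.0, 223.0]] [298.7 257.2] [ 271  223   56   53 1075]
side disc [[287.0, 193.0], [320.0, 186.0], [326.0, 196.0], [298.0, 204.0]] [306.3 193.8] [287 185  40  20 601]
```

View pics/top_m.png

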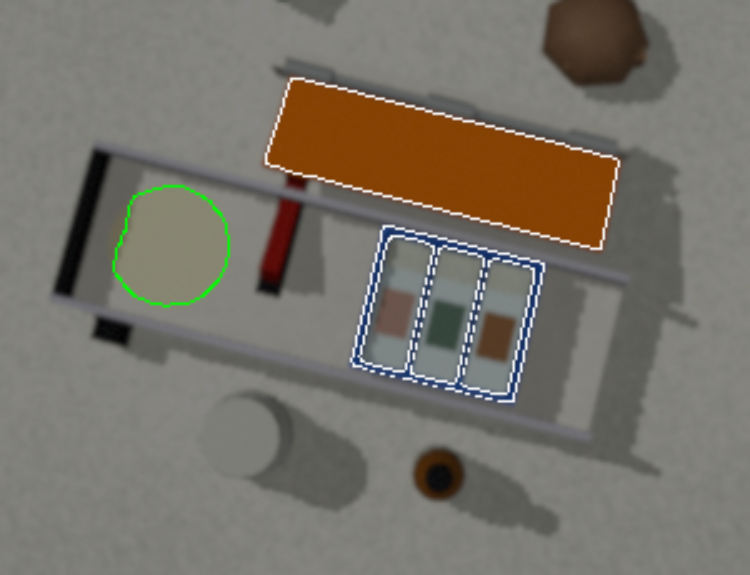

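View pics/side_m.png

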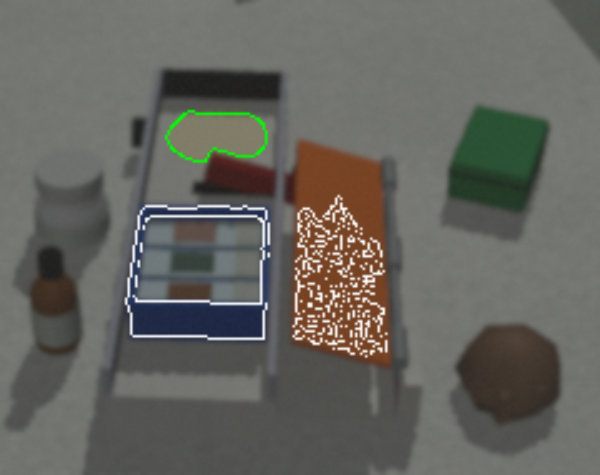

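```bash
sed -i 's/((7,180,110),(16,255,255))/((5,150,80),(18,255,255))/' h.py; cat >> h.py <<'E'
def rigid(L,W):
    a=L-L.mean(0);b=W-W.mean(0)
    th=np.arctan2((a[:,0]*b[:,1]-a[:,1]*b[:,0]).sum(),(a*b).sum())
    R=np.array([[np.cos(th),-np.sin(th)],[np.sin(th),np.cos(th)]])
    t=W.mean(0)-R@L.mean(0);return th,t,np.linalg.norm(a@R.T+W.mean(0)-W,axis=1)
def R2(th):return np.array([[np.cos(th),-np.sin(th)],[np.sin(th),np.cos(th)]])
def plate(a=.3):
    P=[]
    for x,r in((.06,.006),(-.15,.006),(-.15,.069),(.06,.069)):
        P.append((x,-.125+r*np.cos(a)-.0025*np.sin(a),.0435+r*np.sin(a)+.0025*np.cos(a)))
    return np.array(P)
E
python3 - <<'E'
from h import *
P=plate()
fits=[]
for n in("top","side"):
    p=cv2.imread(f"pics/{n}0.png")
    m,_,_=mask(p,"orange");q=quad(m)
    if n=="top": order=q
    else:
        # identify by nearest to projection of top fit
        L=np.c_[P[:,:2]@R2(th).T+t,P[:,2]];pr=proj(n,L)
        order=np.array([q[np.linalg.norm(q-x,axis=1).argmin()] for x in pr])
        print("side pred",pr.round(1).tolist(),"seen",order.tolist())
    W=ray(n,order,P[:,2]);f=rigid(P[:,:2],W[:,:2]);print(n,f)
    th,t=(f[0],f[1]) if n=="top" else (th,t)
    m,c,s=mask(p,"disc");print("disc chute",(ray(n,[c],.034)[:,:2]-t)@R2(th))
    m,c,s=mask(p,"blue");q=quad(m)
    w=ray(n,q,.064);print("rack corners chute",((w[:,:2]-t)@R2(th)).round(4).tolist())
    # overlay
    g=[(x,y,z) for x,y,z in((-.17,-.051,.056),(.164,-.051,.056),(.164,.051,.056),(-.17,.051,.056))]
    for G in(np.array(g),P):
        W=np.c_[G[:,:2]@R2(th).T+t,G[:,2]]
        cv2.polylines(p,[np.int32(proj(n,W)*16)],True,(0,255,255),1,16,4)
    a=p[170:400,150:450] if n=="top" else p[140:330,220:460]
    cv2.imwrite(f"pics/{n}_f.png",cv2.resize(a,None,fx=2.5,fy=2.5))
E
```

```text
top (np.float64(1.3049357224117375), array([0.55906748, 0.08677982]), array([0.00161829, 0.00294793, 0.00263903, 0.00420632]))
disc chute [[ 0.10554602 -0.00193885]]
rack corners chute [[-0.0205, -0.0434], [-0.1169, -0.0426], [-0.1181, 0.0389], [-0.0216, 0.04]]
side pred [[371.9, 204.3], [377.5, 285.6], [337.6, 275.5], [338.5, 194.8]] seen [[371.0, 206.0], [375.0, 285.0], [337.0, 275.0], [340.0, 197.0]]
side (np.float64(1.2938878278050712), array([0.55826273, 0.08544154]), array([0.00332613, 0.00437845, 0.00343255, 0.0052642 ]))
disc chute [[ 0.10763587 -0.00023679]]
rack corners chute [[-0.023, -0.0398], [-0.1472, -0.0398], [-0.148, 0.0356], [-0.0236, 0.0412]]
```

View pics/top_f.png

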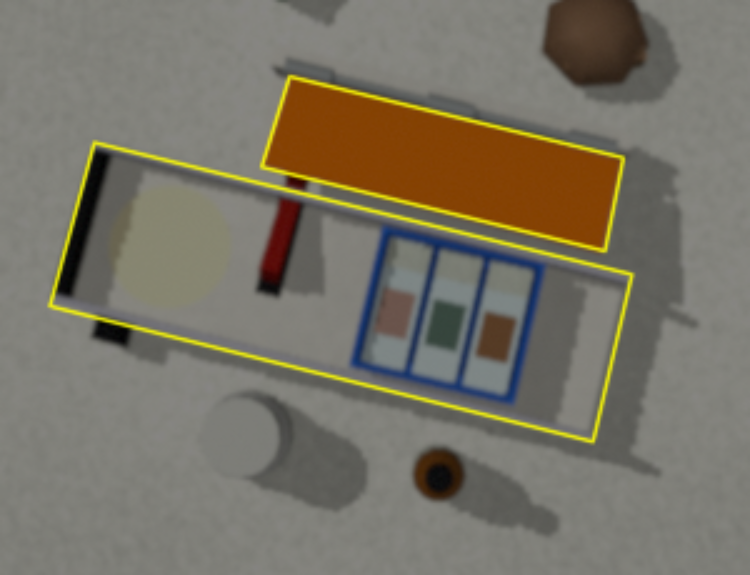

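View pics/side_f.png

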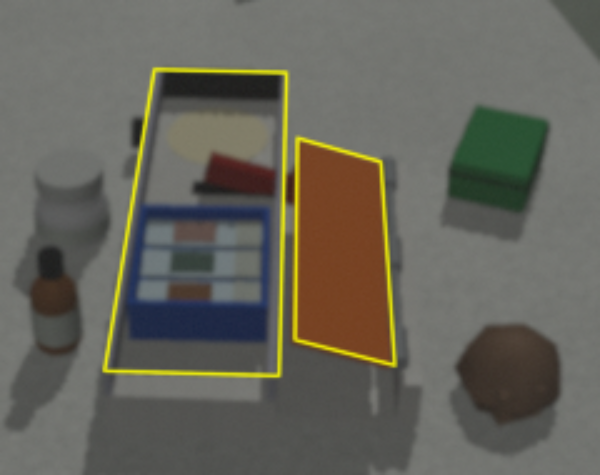

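```bash
cat >> h.py <<'E'
from scipy.spatial.transform import Rotation as Ro
TH=1.303;T0=np.array([.560,.0865])
def status():
    from workcell import telemetry
    s=telemetry.observe();R=Ro.from_euler("xyz",s["tool_rot"])
    c=(s["position"][:2]-T0)@R2(TH)
    print("clk",round(s["clock"],2),"pos",s["position"].round(4),"chute",c.round(4),"rot",s["tool_rot"].round(4),"F",s["force"].round(2),"Fchute",(s["force"][:2]@R2(TH)).round(2),"M",s["moment"].round(2),"w",round(s["grip_width"],4),"qd",abs(s["qd"]).max().round(3))
    return s,R
def to(cx,cy,z):
    s,R=status()
    W=np.r_[R2(TH)@[cx,cy]+T0,z];d=R.inv().apply(W-s["position"])
    G=Ro.from_euler("xyz",[np.pi,0,TH]);print("shift",d.round(4),"turn",(R.inv()*G).as_rotvec().round(4))
E
python3 -c "
from h import *
to(-.138,-.04,.2307)"
```

```text
clk 0.1 pos [ 0.2316 -0.5802  0.2308] chute [-0.7299  0.1403] rot [-3.1406e+00  1.0000e-04  3.7980e-01] F [ 0.46 -0.58  0.63] Fchute [-0.44 -0.6 ] M [ 0.02 -0.02 -0.02] w 0.0857 qd 0.003
shift [ 5.009e-01 -3.633e-01  4.000e-04] turn [-9.000e-04 -4.000e-04 -9.232e-01]
```

Request:
carry_out(
  series=[
    [0.05, -0.036, 0, 0, 0, -0.092, 45],
    [0.1, -0.073, 0, 0, 0, -0.185, 45],
    [0.15, -0.109, 0, 0, 0, -0.277, 45],
    [0.2, -0.145, 0, 0, 0, -0.369, 45],
    [0.25, -0.182, 0, 0, 0, -0.46, 45],
    [0.3, -0.218, 0, 0, 0, -0.554, 45],
    [0.35, -0.254, 0, 0, 0, -0.646, 45],
    [0.4, -0.29, 0, 0, 0, -0.738, 45],
    [0.45, -0.327, 0, 0, 0, -0.83, 45],
    [0.501, -0.363, 0, 0, 0, -0.923, 45],
  ],
)

```text
clock: 1.35
position: [0.5631, -0.0559, 0.2312]
tool_rot: [-3.141, 0.0, 1.305]
force: [0.5, -1.4, 0.3]
grip_width: 0.0701
```

```bash
python3 -c "
from h import *
to(-.138,-.04,.11)"
```

```text
clk 1.35 pos [ 0.5631 -0.0559  0.2312] chute [-0.1365 -0.0407] rot [-3.1414e+00  2.0000e-04  1.3055e+00] F [ 0.53 -1.43  0.32] Fchute [-1.24 -0.89] M [-0.09  0.   -0.03] w 0.0701 qd 0.695
shift [-0.0015 -0.0007  0.1212] turn [-0.0001  0.0002  0.0025]
```

Request:
carry_out(
  series=[
    [-0.002, -0.001, 0.05, 0, 0, 0.002, 45],
    [-0.002, -0.001, 0.1, 0, 0, 0.002, 45],
    [-0.002, -0.001, 0.14, 0, 0, 0.002, 45],
    [-0.002, -0.001, 0.15, 0, 0, 0.002, 45],
    [-0.002, -0.001, 0.15, 0, 0, 0.002, 45],
    [-0.002, -0.001, 0.15, 0, 0, 0.002, 45],
  ],
)

```text
clock: 2.1
position: [0.5618, -0.0594, 0.0828]
tool_rot: [3.14, -0.0, 1.301]
force: [0.3, -0.4, -0.7]
grip_width: 0.0701
```

```bash
python3 -c "
from h import *
to(-.138,-.04,.06)
for n in('top','side'):
    p,d=imaging.grab_frame(n)
    a=p[170:400,200:500] if n=='top' else p[100:340,200:500]
    cv2.imwrite(f'pics/{n}1.png',cv2.resize(a,None,fx=2,fy=2))
"; python3 -c "
import cv2,numpy as np
cv2.imwrite('pics/b1.png',np.vstack([cv2.imread('pics/top1.png')[:,:],cv2.imread('pics/side1.png')])[:])"
```

```text
clk 2.1 pos [ 0.5618 -0.0594  0.0828] chute [-0.1402 -0.0403] rot [ 3.1395e+00 -4.0000e-04  1.3005e+00] F [ 0.27 -0.39 -0.67] Fchute [-0.3  -0.36] M [-0.04  0.02 -0.02] w 0.0701 qd 0.006
shift [ 0.0022 -0.0004  0.0228] turn [ 0.0021 -0.0004 -0.0025]
```

View pics/side1.png

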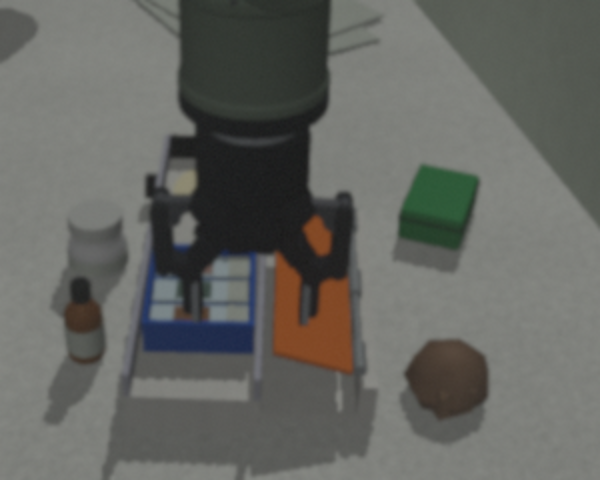

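View pics/top1.png

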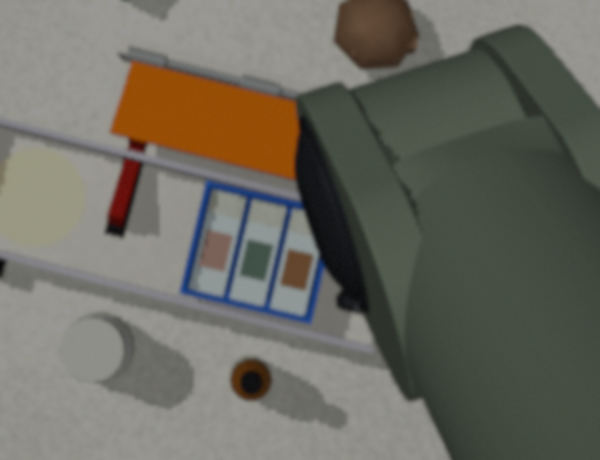

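Request:
carry_out(
  series=[
    [0, 0, 0.008, 0, 0, 0, 45],
    [0, 0, 0.016, 0, 0, 0, 45],
    [0, 0, 0.016, 0, 0, 0, 45],
    [0, 0, 0.016, 0, 0, 0, 45],
  ],
)

```text
clock: 2.7
position: [0.5609, -0.0592, 0.0652]
tool_rot: [-3.141, -0.0, 1.301]
force: [-0.4, 0.2, 0.6]
grip_width: 0.0704
```

```bash
python3 -c "
from h import *
to(-.138,-.04,.06)"
```

```text
clk 2.7 pos [ 0.5609 -0.0592  0.0652] chute [-0.1402 -0.0394] rot [-3.1414 -0.      1.3009] F [-0.43  0.2   0.56] Fchute [0.08 0.46] M [-0.01  0.01 -0.02] w 0.0704 qd 0.003
shift [0.0022 0.0006 0.0052] turn [-0.0002 -0.     -0.0021]
```

Request:
carry_out(
  series=[
    [0, 0, 0.005, 0, 0, 0, 45],
    [0, 0, 0.01, 0, 0, 0, 45],
    [0, 0, 0.01, 0, 0, 0, 45],
  ],
)

```text
clock: 3.08
position: [0.5607, -0.0592, 0.0548]
tool_rot: [-3.141, 0.0, 1.301]
force: [-0.3, -0.1, -0.1]
grip_width: 0.0703
```

```bash
python3 -c "
from h import *
status()"
```

```text
clk 3.08 pos [ 0.5607 -0.0592  0.0548] chute [-0.1404 -0.0392] rot [-3.1409e+00  1.0000e-04  1.3008e+00] F [-0.29 -0.15 -0.13] Fchute [-0.22  0.24] M [-0.    0.03  0.  ] w 0.0703 qd 0.007
```

Request:
carry_out(
  series=[
    [0, 0, 0.003, 0, 0, 0, 45],
    [0, 0, 0.006, 0, 0, 0, 45],
    [0, 0, 0.006, 0, 0, 0, 45],
  ],
)

```text
clock: 3.45
position: [0.5609, -0.0592, 0.0492]
tool_rot: [-3.141, 0.0, 1.301]
force: [-2.0, 0.8, 4.2]
grip_width: 0.0703
```

```bash
python3 -c "
from h import *
status()"
```

```text
clk 3.45 pos [ 0.5609 -0.0592  0.0492] chute [-0.1403 -0.0394] rot [-3.1415  0.      1.3009] F [-1.96  0.83  4.24] Fchute [0.28 2.11] M [0.01 0.19 0.04] w 0.0703 qd 0.004
```

Request:
carry_out(
  series=[
    [0, 0, 0.004, 0, 0, 0, 45],
    [0, 0, 0.008, 0, 0, 0, 45],
    [0, 0, 0.011, 0, 0, 0, 45],
    [0, 0, 0.011, 0, 0, 0, 45],
  ],
)

```text
clock: 3.95
position: [0.5604, -0.0591, 0.0382]
tool_rot: [-3.141, 0.0, 1.301]
force: [-3.6, 2.1, 6.9]
grip_width: 0.0707
```

```bash
python3 -c "
from h import *
status()
p,d=imaging.grab_frame('side')
cv2.imwrite('pics/s2.png',cv2.resize(p[140:330,220:460],None,fx=2.5,fy=2.5))
"
```

```text
clk 3.95 pos [ 0.5604 -0.0591  0.0382] chute [-0.1403 -0.0389] rot [-3.1406e+00  2.0000e-04  1.3009e+00] F [-3.62  2.1   6.9 ] Fchute [1.06 4.05] M [ 0.35  0.87 -0.05] w 0.0707 qd 0.003
```

View pics/s2.png

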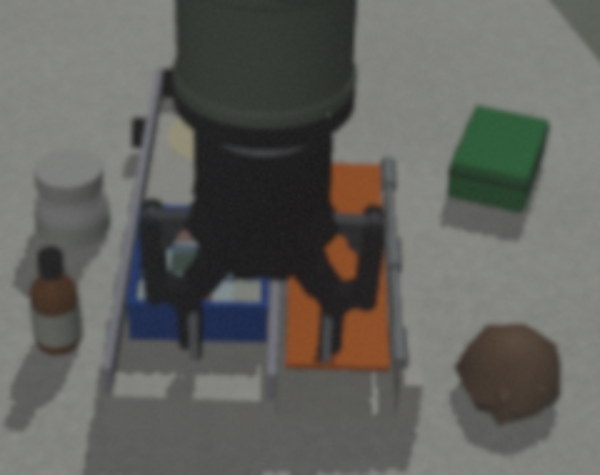

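Request:
carry_out(
  series=[
    [0, 0, 0.002, 0, 0, 0, 45],
    [0, 0, 0.002, 0, 0, 0, 45],
  ],
)

```text
clock: 4.25
position: [0.5608, -0.0592, 0.0372]
tool_rot: [3.142, 0.0, 1.301]
force: [-11.9, 2.2, 25.6]
grip_width: 0.0708
```

```bash
python3 -c "
from h import *
status()"
```

```text
clk 4.25 pos [ 0.5608 -0.0592  0.0372] chute [-0.1403 -0.0393] rot [3.1415e+00 4.0000e-04 1.3008e+00] F [-11.91   2.22  25.57] Fchute [-1.01 12.07] M [ 0.13  1.52 -0.06] w 0.0708 qd 0.003
```

Request:
carry_out(
  series=[
    [0.006, 0, -0.0005, 0, 0, 0, 45],
    [0.012, 0, -0.0005, 0, 0, 0, 45],
    [0.018, 0, -0.0005, 0, 0, 0, 45],
    [0.024, 0, -0.0005, 0, 0, 0, 45],
    [0.03, 0, -0.0005, 0, 0, 0, 45],
    [0.036, 0, -0.0005, 0, 0, 0, 45],
    [0.042, 0, -0.0005, 0, 0, 0, 45],
    [0.048, 0, -0.0005, 0, 0, 0, 45],
  ],
)

```text
clock: 5.25
position: [0.5744, -0.0155, 0.0377]
tool_rot: [3.14, 0.002, 1.298]
force: [-2.6, -11.6, 17.5]
grip_width: 0.0702
```

```bash
python3 -c "
from h import *
status()
p,d=imaging.grab_frame('top')
m,c,s=mask(p,'blue');q=quad(m)
print(((ray('top',q,.064)[:,:2]-T0)@R2(TH)).round(4).tolist())
cv2.imwrite('pics/t3.png',cv2.resize(p[170:400,150:450],None,fx=2.5,fy=2.5))
p,d=imaging.grab_frame('side')
cv2.imwrite('pics/s3.png',cv2.resize(p[140:330,220:460],None,fx=2.5,fy=2.5))
"
```

```text
clk 5.25 pos [ 0.5744 -0.0155  0.0377] chute [-0.0945 -0.0409] rot [3.1397e+00 2.4000e-03 1.2982e+00] F [ -2.61 -11.58  17.55] Fchute [-11.86  -0.55] M [-2.99 -0.04 -0.43] w 0.0702 qd 0.084
[[0.0161, -0.0411], [-0.0143, -0.0425], [-0.0819, 0.0396], [0.0149, 0.041]]
```

View pics/s3.png

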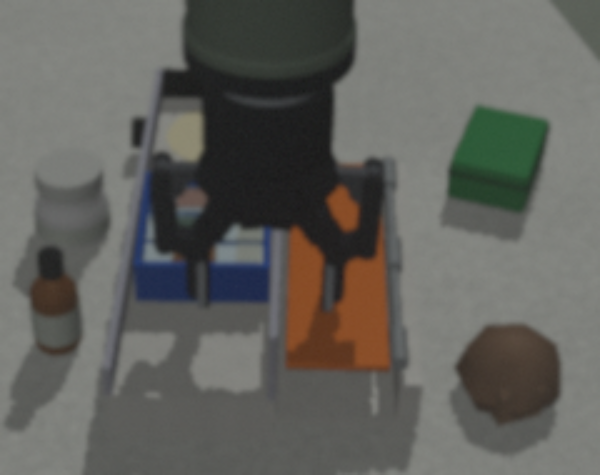

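View pics/t3.png

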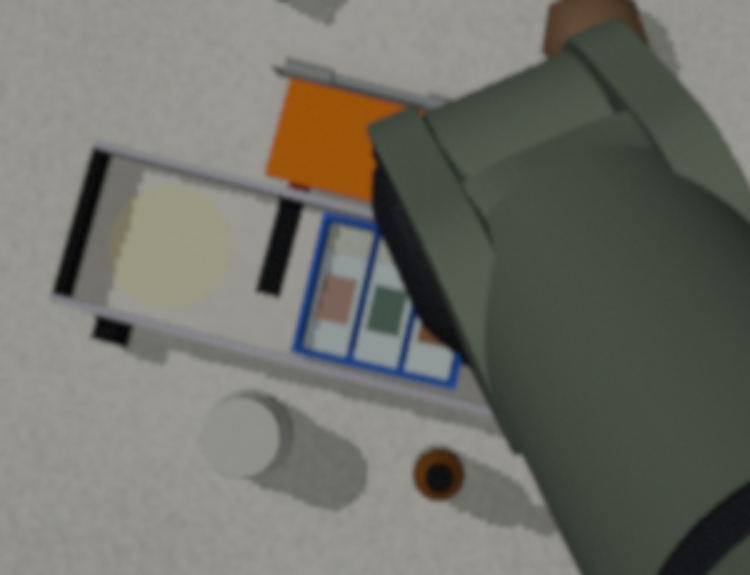

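Blade is down in its slot (280,245) and the rack front is near x=+16 mm, moving with the finger. Carrying on.

Request:
carry_out(
  series=[
    [0.006, 0, 0, 0, 0, 0, 45],
    [0.012, 0, 0, 0, 0, 0, 45],
    [0.018, 0, 0, 0, 0, 0, 45],
    [0.024, 0, 0, 0, 0, 0, 45],
    [0.03, 0, 0, 0, 0, 0, 45],
    [0.036, 0, 0, 0, 0, 0, 45],
    [0.042, 0, 0, 0, 0, 0, 45],
    [0.048, 0, 0, 0, 0, 0, 45],
    [0.054, 0, 0, 0, 0, 0, 45],
    [0.06, 0, 0, 0, 0, 0, 45],
  ],
)

```text
clock: 6.6
position: [0.5906, 0.042, 0.0378]
tool_rot: [3.14, 0.003, 1.298]
force: [-3.2, -14.1, 18.8]
grip_width: 0.0703
```

```bash
python3 -c "
from h import *
status()
p,d=imaging.grab_frame('top')
m,c,s=mask(p,'blue');q=quad(m)
print(((ray('top',q,.064)[:,:2]-T0)@R2(TH)).round(4).tolist())
cv2.imwrite('pics/t4.png',cv2.resize(p[170:400,150:450],None,fx=2.5,fy=2.5))
"
```

```text
clk 6.6 pos [0.5906 0.042  0.0378] chute [-0.0348 -0.0412] rot [3.1395e+00 2.7000e-03 1.2980e+00] F [ -3.22 -14.1   18.85] Fchute [-14.45  -0.63] M [-3.01  0.05 -0.4 ] w 0.0703 qd 0.078
[[-0.0077, 0.0399], [0.0554, 0.0436], [0.0742, 0.0422], [0.0751, -0.0372]]
```

View pics/t4.png

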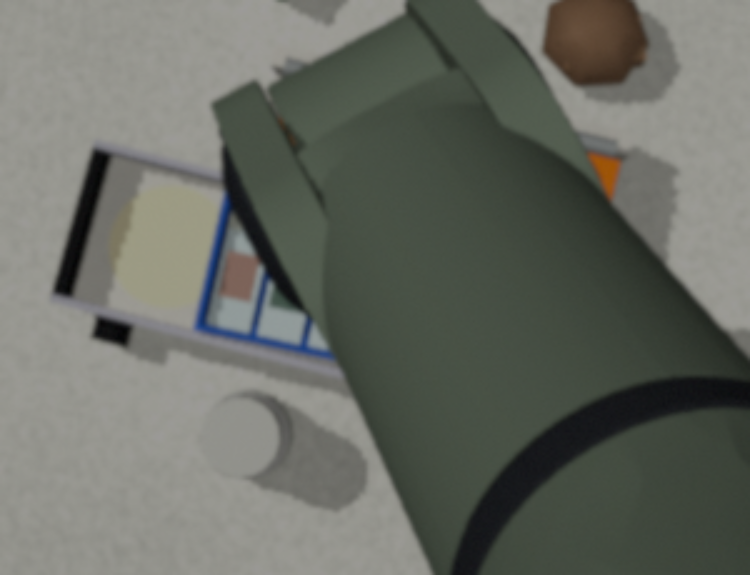

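The rack front is past the gate at x≈+75 mm (200–228, 195–325 in the crop). Next I push into the second step's range.

Request:
carry_out(
  series=[
    [0.006, 0, 0, 0, 0, 0, 45],
    [0.012, 0, 0, 0, 0, 0, 45],
    [0.018, 0, 0, 0, 0, 0, 45],
    [0.024, 0, 0, 0, 0, 0, 45],
    [0.03, 0, 0, 0, 0, 0, 45],
    [0.036, 0, 0, 0, 0, 0, 45],
    [0.042, 0, 0, 0, 0, 0, 45],
    [0.048, 0, 0, 0, 0, 0, 45],
    [0.054, 0, 0, 0, 0, 0, 45],
    [0.06, 0, 0, 0, 0, 0, 45],
  ],
)

```text
clock: 7.9
position: [0.6066, 0.0998, 0.0378]
tool_rot: [3.14, 0.003, 1.298]
force: [-3.4, -14.0, 19.8]
grip_width: 0.0705
```

```bash
python3 -c "
from h import *
status()
p,d=imaging.grab_frame('top')
m,c,s=mask(p,'blue');q=quad(m)
print(((ray('top',q,.064)[:,:2]-T0)@R2(TH)).round(4).tolist())
p,d=imaging.grab_frame('side')
cv2.imwrite('pics/s5.png',cv2.resize(p[140:330,220:460],None,fx=2.5,fy=2.5))
"
```

```text
clk 7.9 pos [0.6066 0.0998 0.0378] chute [ 0.0251 -0.0414] rot [3.1397e+00 2.9000e-03 1.2980e+00] F [ -3.42 -14.01  19.8 ] Fchute [-14.42  -0.41] M [-3.08  0.13 -0.35] w 0.0705 qd 0.073
[[0.1347, 0.0008], [0.0868, 0.0408], [0.1325, 0.0432], [0.1345, 0.036]]
```

View pics/s5.png

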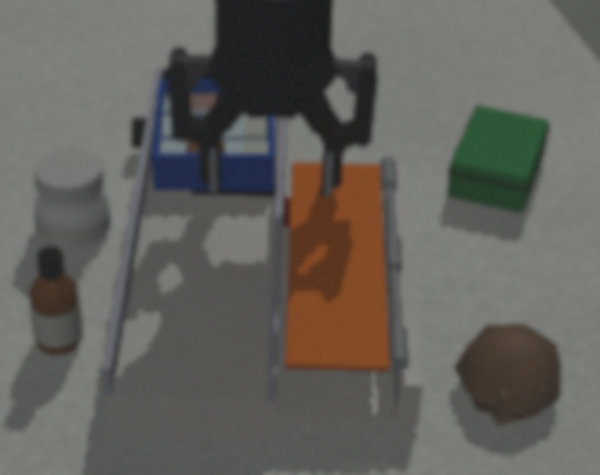

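Request:
carry_out(
  series=[
    [0.005, 0, 0, 0, 0, 0, 45],
    [0.01, 0, 0, 0, 0, 0, 45],
    [0.014, 0, 0, 0, 0, 0, 45],
    [0.017, 0, 0, 0, 0, 0, 45],
    [0.019, 0, 0, 0, 0, 0, 45],
    [0.019, 0, 0, 0, 0, 0, 45],
  ],
)

```text
clock: 8.75
position: [0.6115, 0.1178, 0.0378]
tool_rot: [3.14, 0.003, 1.299]
force: [-5.8, -16.2, 20.5]
grip_width: 0.0707
```

```bash
python3 -c "
from h import *
status()"
```

```text
clk 8.75 pos [0.6115 0.1178 0.0378] chute [ 0.0438 -0.0414] rot [3.1398 0.0034 1.2987] F [ -5.79 -16.16  20.52] Fchute [-17.12   1.31] M [-3.43  0.44 -0.  ] w 0.0707 qd 0.003
```

Request:
carry_out(
  series=[
    [0.001, 0, 0, 0, 0, 0, 45],
    [0.002, 0, 0, 0, 0, 0, 45],
    [0.002, 0, 0, 0, 0, 0, 45],
  ],
)

```text
clock: 9.12
position: [0.6115, 0.1179, 0.0378]
tool_rot: [3.141, 0.006, 1.298]
force: [-9.7, -24.1, 27.2]
grip_width: 0.0698
```

```bash
python3 -c "
from h import *
status()"
```

```text
clk 9.12 pos [0.6115 0.1179 0.0378] chute [ 0.0439 -0.0414] rot [3.1405 0.0061 1.2978] F [ -9.73 -24.09  27.18] Fchute [-25.81   3.01] M [-5.11  1.39  0.25] w 0.0698 qd 0.002
```

The force rises while the TCP stays put, so the rack is against the stop. I'll back the finger clear of the rack and blade while still pressing, then check the picture before lifting.

Request:
carry_out(
  series=[
    [-0.005, 0, 0, 0, 0, 0, 45],
    [-0.012, 0, 0, 0, 0, 0, 45],
    [-0.02, 0, 0, 0, 0, 0, 45],
    [-0.028, 0, 0, 0, 0, 0, 45],
    [-0.03, 0, 0, 0, 0, 0, 45],
    [-0.03, 0, 0, 0, 0, 0, 45],
  ],
)

```text
clock: 9.88
position: [0.6049, 0.0954, 0.038]
tool_rot: [3.139, -0.003, 1.302]
force: [1.5, 5.6, 11.2]
grip_width: 0.0704
```

```bash
python3 -c "
from h import *
status()
p,d=imaging.grab_frame('top')
cv2.imwrite('pics/t6.png',cv2.resize(p[170:400,150:450],None,fx=2.5,fy=2.5))
p,d=imaging.grab_frame('side')
cv2.imwrite('pics/s6.png',cv2.resize(p[140:330,220:460],None,fx=2.5,fy=2.5))
"
```

```text
clk 9.88 pos [0.6049 0.0954 0.038 ] chute [ 0.0204 -0.0409] rot [ 3.1387e+00 -3.0000e-03  1.3017e+00] F [ 1.46  5.65 11.17] Fchute [5.83 0.09] M [ 0.98 -0.76  0.21] w 0.0704 qd 0.003
```

View pics/s6.png

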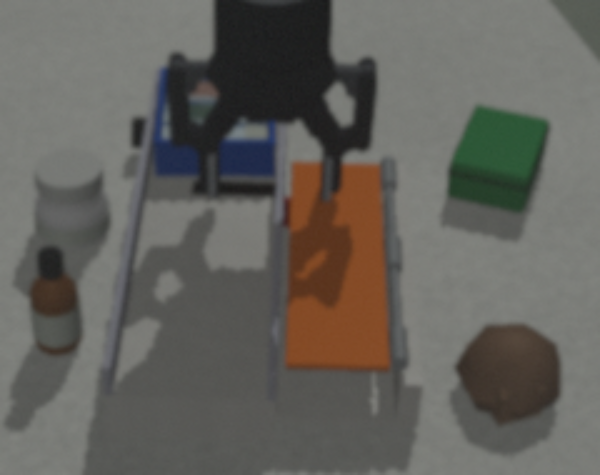

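View pics/t6.png

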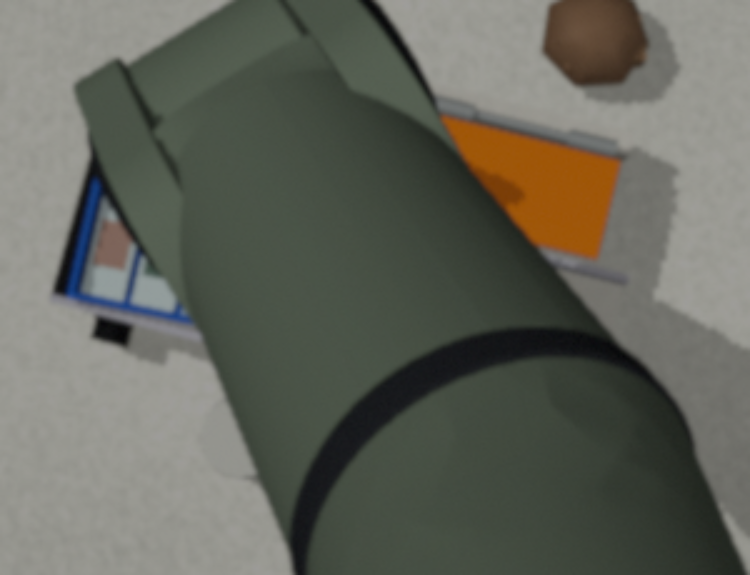

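The rack touches the black stop (70–95, 180–295), and the slot is clear behind its rear (190–275, 188). Lifting straight up, then moving aside to look.

Request:
carry_out(
  series=[
    [0, 0, -0.006, 0, 0, 0, 45],
    [0, 0, -0.014, 0, 0, 0, 45],
    [0, 0, -0.024, 0, 0, 0, 45],
    [0, 0, -0.05, 0, 0, 0, 45],
    [0, 0, -0.09, 0, 0, 0, 45],
    [0, 0, -0.13, 0, 0, 0, 45],
    [-0.05, 0, -0.16, 0, 0, 0, 45],
    [-0.1, 0, -0.16, 0, 0, 0, 45],
    [-0.15, 0, -0.16, 0, 0, 0, 45],
    [-0.2, 0, -0.16, 0, 0, 0, 45],
  ],
)

```text
clock: 11.22
position: [0.5488, -0.1003, 0.1971]
tool_rot: [-3.141, 0.0, 1.301]
force: [0.5, -0.2, 0.8]
grip_width: 0.0701
```

Request:
carry_out(
  series=[
    [-0.05, 0, 0, 0, 0, 0, 45],
    [-0.1, 0, 0, 0, 0, 0, 45],
    [-0.12, 0, 0, 0, 0, 0, 45],
    [-0.12, 0, 0, 0, 0, 0, 45],
  ],
)

```text
clock: 11.72
position: [0.5169, -0.2159, 0.1968]
tool_rot: [-3.141, 0.0, 1.298]
force: [0.9, 0.1, 0.7]
grip_width: 0.0703
```

```bash
python3 -c "
from h import *
status()
for n in('top','side'):
    p,d=imaging.grab_frame(n)
    m,c,s=mask(p,'blue');q=quad(m)
    print(n,'rack',((ray(n,q,.064)[:,:2]-T0)@R2(TH)).round(4).tolist())
    m,c,s=mask(p,'orange');print('orange',quad(m).tolist())
    a=p[170:400,150:450] if n=='top' else p[140:330,220:460]
    cv2.imwrite(f'pics/{n}7.png',cv2.resize(a,None,fx=2.5,fy=2.5))
"
```

```text
clk 11.72 pos [ 0.5169 -0.2159  0.1968] chute [-0.303  -0.0385] rot [-3.1406e+00  4.0000e-04  1.2979e+00] F [0.87 0.15 0.66] Fchute [ 0.37 -0.8 ] M [ 0.05 -0.02  0.  ] w 0.0703 qd 0.04
top rack [[0.1569, -0.0402], [0.0567, -0.0434], [0.0533, 0.04], [0.1544, 0.0426]]
orange [[266.0, 201.0], [397.0, 233.0], [390.0, 269.0], [257.0, 236.0]]
side rack [[0.0805, 0.0413], [0.0805, 0.0413], [0.0805, 0.0413], [0.0805, 0.0413]]
orange [[338.0, 233.0], [353.0, 249.0], [352.0, 279.0], [337.0, 275.0]]
```

View pics/side7.png

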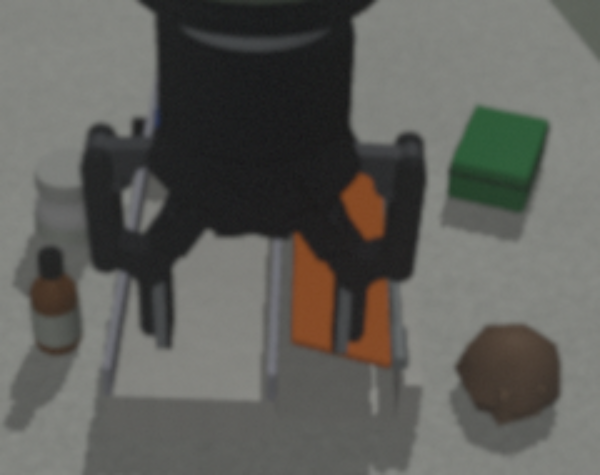

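View pics/top7.png

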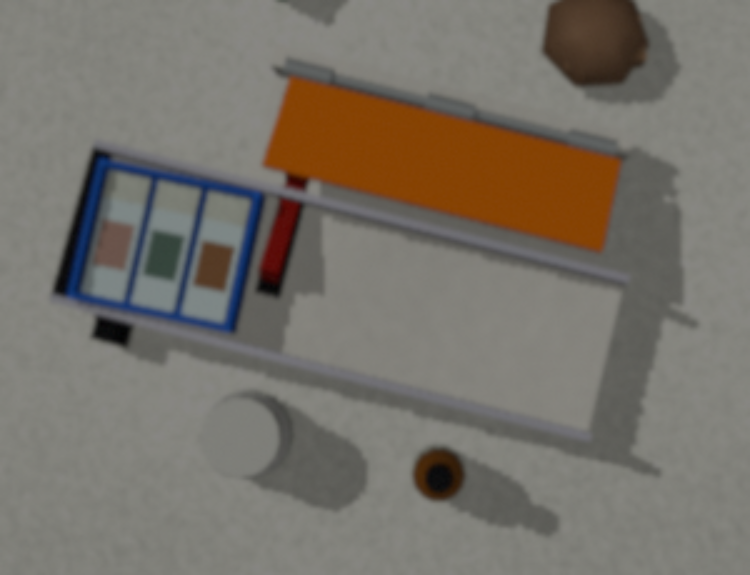

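The top view shows the rack against the stop (about x=+105 to +106, y≈0). The red blade is up behind it (285,235), the orange plate corners are back at their starting pixels, and the bystanders have not moved. Handing in.

```bash
python3 -c "
from workcell import ticket
print(ticket.job_done())"
```

```text
the job is handed in; nothing more can be done
None
```

The rack is home against the end stop with the gate up behind it, and I handed the job in at about 11.8 s. One fingertip held the orange plate on its stop while the other pushed the rack in. I then backed off, still pressing, and lifted straight up.

**Rack:** the last top view puts its corners at chute x of about 0.055 to 0.156 m. That places its origin at about x = 0.105 m and y = 0. The push force rose from 17 to 26 N with no further motion, which agrees with contact at the stop.

**Gate and bystanders:** the plate corners are back within 1 px of where they started, and the red blade is visible behind the rack. The bottle, jar, stone and box look unmoved, and the tool force was about zero, so the arm was touching nothing.

**What failed or disagreed:**
- In the final side view the gripper hid the rack and most of the plate, so its rack and plate readings were useless and the final check rests on the top view alone.
- The two cameras placed the chute about 1.6 mm and 0.01 rad apart, with corner errors of up to 5 mm.

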